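Test-twist the proud cap and set the jar aside

ROBOT

A 7-joint arm with a two-finger parallel gripper is mounted at the origin on the work surface. World frame = base frame: x ahead of the robot, y to its left, z up, the work surface at z = 0. Lengths are in m, angles in rad, forces in N, time in s.
With the tool pointing down it reaches from about 0.4 to 0.85 m from the base axis. Payload 6.9 kg.
Tool frame: the origin (TCP) lies midway between the tips of the shut fingers; the grasp point (between the pads) lies 19 mm behind it; z points along the fingers, y is the line along which they close (so a half turn about z gives the same grasp; the last joint's range is limited). The gripper opens to 85 mm and grips with 20 to 120 N. Pads are 22 mm wide; open, the fingers measure 114 mm over their backs; the gripper's body (76 mm by 85 mm) begins 54 mm behind the grasp point. The pads swing forward as they close: fully open they stand 13 mm farther back than shut.
Start: joints at [1.425, 0.507, -0.238, 1.5, 0.126, 1.149, -0.155], TCP at [0.156, -0.605, 0.231] pointing down, gripper open.
Joint ranges: [-3.08, 3.08], [-0.24, 2.05], [-1.43, 1.35], [0, 2.5], [-1.52, 4.66], [0.17, 1.96], [-2.89, 2.89]. Speed limits (rad/s): [2.39, 2.39, 3.14, 3.14, 3.14, 3.14, 3.14].

INTERFACE

Orientations are given as a unit quaternion [w, x, y, z].
In Python, from station import robot, snapshot, boxes_of gives the robot as it stands.
- The arm moves only by the tool drive_tool, never from a script. Its argument "plan" is a list of rows, each a list of 7 numbers: the shift along the world's x, y, z in normalised numbers (1 is 0.75 m), then the turn, a rotation vector about the world's x, y, z in normalised numbers (1 is 4 rad), then the opening, from 0 (shut) to 1 (fully open). A call has 1 to 12 rows; each row is the pose to reach, as a shift and turn from the pose commanded when the call began; what a row does not reach only later rows make up. A row lasts 1/8 s, in which the tool goes at most 62.5 mm and 10.7 degrees, less where a joint would pass 70% of its speed; a pose out of reach is approached as far as the arm can. A shift or turn number past 1, either way, is cut back to 1. A call with a gripper value outside its range is refused whole. The fingers move at their own pace and stop on an object; "newtons" is the grip in N (left out, the last holds). Time passes only in rows, so rows that repeat a pose let the fingers close. It gives the time, the measured TCP pose, the force, the opening and the grip force at its end, in the units of the state.
- robot.get_state(): the state, without advancing time (a new reading comes with each control period).
- snapshot(name): name is "scene" or "top"; returns a dict with "pixels" (400x640x3 uint8, red, green, blue), "mtx" (3x3 intrinsics, pixels), "origin" and "rotation" of the camera in the world. Camera axes: x right, y down, z forward; pixel columns grow to the right and rows downward; lengths in m; the calibration is good to about 2 mm. A picture is of the moment at which its call begins. There is no depth.
- robot.close_job(): hands the job in; it is judged then, once.
Trained networks look in the newest picture that a camera, given by its name, has taken for a name from the list of things; names that differ only in an ending like _2 or _b are one class to them, and where a whole thing is asked for, a point or a joint stands for the part that bears it (a point fixed in the world has none). Each returns a list of dicts, best first, with "score" (0 to 1); they miss things now and then, are a little off and sometimes report something else, mostly with a low value. They report only what shows in the picture. A call takes as long as a camera call. They do not tell look-alikes from the thing itself.
- boxes_of(camera, thing): "centre" ([x, y, z] in m, in world coordinates, good to about 4 mm: the middle of the surface that is visible of it).
The state is a dict: "clock": time; "joint_pos": joint angles; "dq": joint speeds; "joint_torque": joint torques, N m; "eef_pos": TCP position; "ee_rot": TCP orientation; "force": force on the tool from outside, world axes, zero at the start; "moment": the same for the moment, N m; "gripper_width": finger opening in m; "finger_force": force on a finger pad.
Only numpy, scipy, OpenCV 4.12 (cv2) and the standard library are available. Lean on these libraries where they do the work, as an engineer would, in place of code of your own. Each camera call takes 0.05 s, during which the arm holds its last target. There are 200 camera calls.

TASK

Of the two tall screw-cap paint jars on the craft table, one has a cap that stands up on its thread with a band of bare neck showing below it. With that jar standing where it is, test-twist its cap by an eighth of a turn or more, either way; then put that jar, upright, gently down into the wooden tray for jars to be redone. Leave the other tall jar, whose cap is tight, where it stands.

Things in the scene. Friction and masses are not known exactly. Their poses are not given: they have to be found in the camera images.
- loose_jar: jar with the loose cap: upright blue plastic jar, 56 mm diameter, 58 mm high to the shoulder, paper label, 0.15 to 0.3 kg. Above it 11 mm of white neck (43 mm across) shows, then the blue cap, 50 mm diameter, 69 to 89 mm above the underside. Origin: centre of the underside, z up. Grip the cap from above; it stays on, so lift the jar by it. Small pots around are at most 45 mm high.
- loose_cap (a joint): turn of the loose jar's cap about the jar's upright axis (rad), relative to the jar: starts within 0.15 of 0, positive anticlockwise from above, stops at -2.4 and 2.4. Turns easily (0.01 N m, less than turns the jar on the table) without rising, and stays as left. A white paint dot lies off centre on its top.
- tight_jar: the jar with the tight cap: the same blue jar, but its cap sits down on the shoulder, from 59 to 79 mm above the underside, with no neck showing to speak of; this cap does not turn on the jar. Origin: centre of the underside; z up.
- tray: fixed low open tray of light wood, 200 mm (its x) by 140 mm (its y), 25 mm high, walls and floor 5 mm thick. Origin: centre of its underside; z up. In its +x half stands a small blue pot 45 mm high, 43 mm in diameter, about 60 mm from the tray's centre; the -x half is free.
Not all that is in view belongs to the job. Leave any green, orange or red look-alike of the loose_jar alone.

How it is judged:
By the outcome, as a careful person would: the job done as asked, in the order asked, and still so for the second after the job is handed in, with the robot touching nothing.
It also fails if it takes over 40 s, if anything falls off the work surface, if the arm or the gripper's body presses on something with over 40 N, if the wrist force passes 120 N, or if a joint passes its speed limit or range.

## Working session

There is one attempt and no reset: what is moved stays moved. The work goes in short steps, Python scripts to look and compute and a tool call to move; the robot and the scene stay as the last step left them, time stands still between calls to the robot, and variables do not carry over. Pictures are saved under pics/ and viewed, at most 10 in all, crops included, and the job is handed in when it is done.

Besides the shell and the picture viewer there is one more tool, called after "Request:" as name(argument=value, ...) on one line, values as JSON. drive_tool: Moves the arm, as the interface text tells. Its arguments: {"type":"object","properties":{"plan":{"type":"array"},"newtons":{"type":"number"}},"required":["plan"]}

```bash
mkdir -p pics; cat > h.py <<'E'
import numpy as np, cv2
from station import robot, snapshot, boxes_of
def save(s,n): cv2.imwrite('pics/'+n,s["pixels"][:,:,::-1])
def ray(s,u,v,z):
    o=np.array(s["origin"]);R=np.array(s["rotation"])
    d=R@np.linalg.inv(np.array(s["mtx"]))@[u,v,1]
    return o+d*(z-o[2])/d[2]
def proj(s,p):
    q=np.array(s["mtx"])@(np.array(s["rotation"]).T@(np.array(p)-s["origin"])); return q[:2]/q[2]
E
python3 - <<'E'
from h import *
np.set_printoptions(precision=4,suppress=True)
for c in("scene","top"):
    s=snapshot(c);save(s,c+'1.png');print(c,s["origin"])
    for t in("loose_jar","loose_cap","tight_jar","tray"):
        print(t,[(np.round(b["centre"],3).tolist(),round(b["score"],2)) for b in boxes_of(c,t)])
st=robot.get_state();print({k:np.round(st[k],4) for k in st})
E
```

```text
scene [1.1959 0.0241 0.6706]
loose_jar [([0.541, -0.244, 0.07], 0.97), ([0.53, -0.342, 0.057], 0.97), ([0.548, -0.146, 0.056], 0.67), ([0.634, -0.234, 0.058], 0.6)]
loose_cap [([0.517, -0.347, 0.089], 0.97), ([0.523, -0.253, 0.087], 0.74), ([0.626, -0.238, 0.088], 0.66), ([0.535, -0.152, 0.088], 0.64)]
tight_jar [([0.568, 0.032, 0.053], 0.83)]
tray [([0.536, 0.19, 0.004], 0.86)]
top [ 0.5157 -0.0417  0.8217]
loose_jar [([0.519, -0.244, 0.091], 0.78), ([0.529, -0.149, 0.088], 0.77), ([0.612, -0.228, 0.09], 0.71), ([0.51, -0.335, 0.085], 0.61)]
loose_cap [([0.613, -0.233, 0.089], 0.97), ([0.518, -0.246, 0.092], 0.93), ([0.51, -0.34, 0.088], 0.83), ([0.531, -0.15, 0.085], 0.64)]
tight_jar [([0.548, 0.031, 0.079], 0.93)]
tray [([0.538, 0.196, 0.006], 0.59)]
{'clock': np.float64(0.5), 'joint_pos': array([ 1.4245,  0.5075, -0.2376,  1.5003,  0.1257,  1.1489, -0.1548]), 'dq': array([ 0.0005, -0.0009,  0.    ,  0.001 , -0.0003,  0.0012,  0.0004]), 'joint_torque': array([  0.0017, -61.9845,  -2.182 , -24.9768,   0.0139,   0.0032,
        -0.    ]), 'eef_pos': array([ 0.1557, -0.6053,  0.2312]), 'ee_rot': array([-0.0001,  0.9921,  0.1256, -0.    ]), 'force': array([-0.8782, -0.1805, -0.8147]), 'moment': array([-0.0452,  0.0659, -0.018 ]), 'finger_force': np.float64(0.0), 'gripper_width': np.float64(0.0857)}
```

View pics/scene1.png

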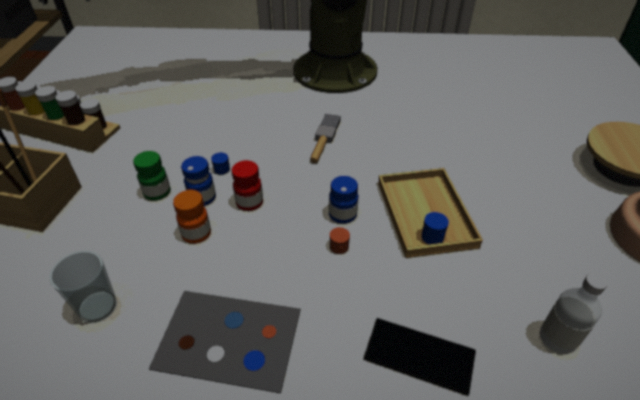

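View pics/top1.png

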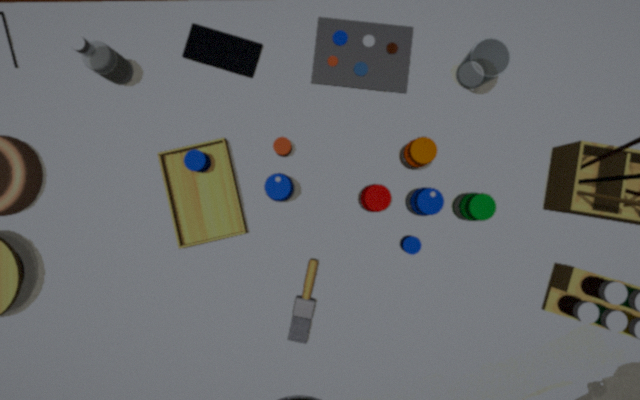

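```bash
python3 - <<'E'
from h import *
im=cv2.imread('pics/scene1.png'); 
a=cv2.resize(im[140:250,125:265],None,fx=4,fy=4,interpolation=3);b=cv2.resize(im[140:250,320:370],None,fx=4,fy=4,interpolation=3)
o=np.hstack([a,b]);o=np.clip(o.astype(float)*1.6,0,255).astype('uint8');cv2.imwrite('pics/crop1.png',o)
im=cv2.imread('pics/top1.png')
a=cv2.resize(im[120:265,345:510],None,fx=4,fy=4,interpolation=3);cv2.imwrite('pics/crop2.png',np.clip(a*1.6,0,255).astype('uint8'))
s=snapshot("top");hsv=cv2.cvtColor(s["pixels"],cv2.COLOR_RGB2HSV)
for nm,u,v,z in(("loose",427,201,.089),("tight",279,187,.079),("red",376,198,.089),("green",482,206,.089),("orange",422,151,.089),("pot",411,244,.045),("traypot",197,160,.045),("c1",159,152,.025),("c2",226,139,.025),("c3",247,233,.025),("c4",180,247,.025)): print(nm,ray(s,u,v,z).round(4))
E
```

```text
Traceback (most recent call last):
  File "h.py", line 6, in ray
    d=R@np.linalg.inv(np.array(s["mtx"]))@[u,v,1]
      ~^~~~~~~~~~~~~~~~~~~~~~~~~~~~~~~~~~
ValueError: matmul: Input operand 1 has a mismatch in its core dimension 0, with gufunc signature (n?,k),(k,m?)->(n?,m?) (size 3 is different from 4)
```

View pics/crop1.png

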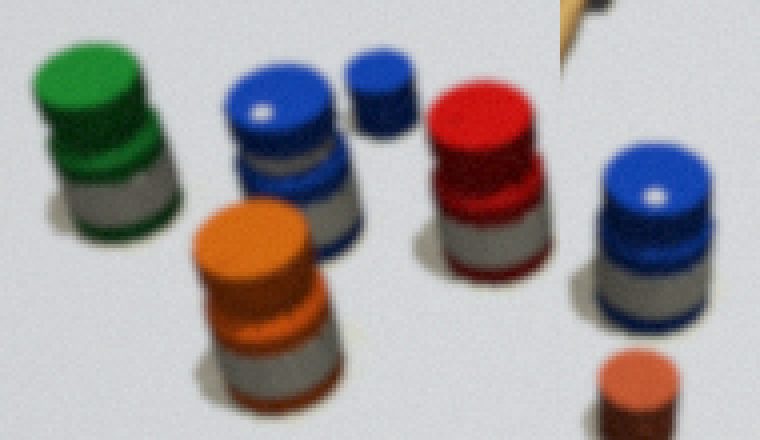

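View pics/crop2.png

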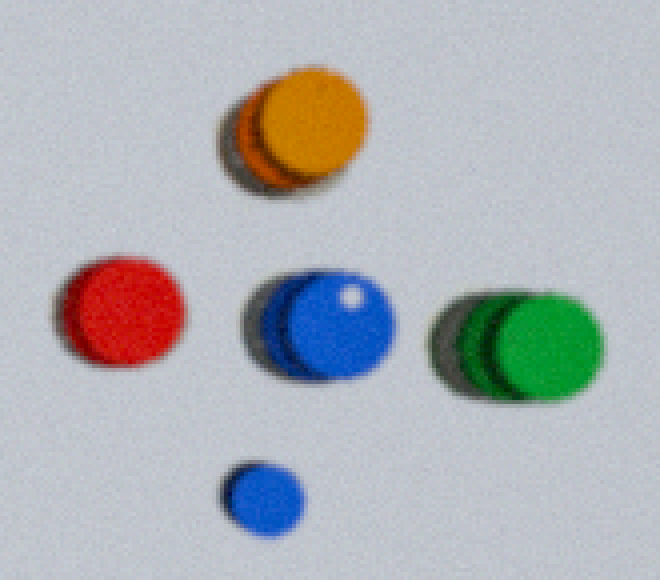

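Scene view: the left blue jar (about 198,180) shows a white neck band, so it is the loose one, ringed by red, orange and green look-alikes. The right blue jar (343,200) is the tight one. In the top view the loose cap is centred at about (430,201), its dot at (433,194).

```bash
sed -i 's/R=np.array(s\["rotation"\])/R=rot(s)/; s/np.array(s\["rotation"\]).T/rot(s).T/' h.py; cat >> h.py <<'E'
def rot(s):
    from scipy.spatial.transform import Rotation
    w,x,y,z=s["rotation"]; return Rotation.from_quat([x,y,z,w]).as_matrix()
E
python3 - <<'E'
from h import *
s=snapshot("top")
for nm,u,v,z in(("loose",430.2,201.2,.089),("dot",432.7,194.2,.089),("tight",279,187,.079),("red",377.7,197.8,.089),("green",482.2,206.8,.089),("orange",423.3,150.7,.089),("pot",412,245,.045),("traypot",197,160,.045),("c1",159,152,.025),("c2",226,139,.025),("c3",247,233,.025),("c4",180,247,.025)): print(nm,ray(s,u,v,z).round(4))
E
```

```text
loose [ 0.52  -0.251  0.089]
dot [ 0.5329 -0.2558  0.089 ]
tight [0.5492 0.0301 0.079 ]
red [ 0.5271 -0.1539  0.089 ]
green [ 0.5088 -0.347   0.089 ]
orange [ 0.6139 -0.2395  0.089 ]
pot [ 0.4346 -0.2268  0.045 ]
traypot [0.6054 0.195  0.045 ]
c1 [0.6247 0.2782 0.025 ]
c2 [0.6498 0.1421 0.025 ]
c3 [0.4593 0.1005 0.025 ]
c4 [0.4321 0.236  0.025 ]
```

```bash
python3 - <<'E'
from h import *
from scipy.optimize import minimize
# fit the cap-top disc (r 25 mm) to bright-blue pixels in each camera
for c,z,g in(("top",.089,(.520,-.251)),("scene",.089,(.520,-.251)),("top",.079,(.549,.03)),("scene",.079,(.549,.03))):
    im=snapshot(c)
    acc=np.mean([snapshot(c)["pixels"].astype(float) for _ in range(2)],0)
    b=acc[:,:,2]-acc[:,:,0]
    u,v=proj(im,(*g,z)).astype(int)
    w=b[v-14:v+15,u-18:u+19]; 
    t=np.linspace(0,2*np.pi,60)
    from scipy.ndimage import map_coordinates
    def ringv(p,r):
        q=np.array([proj(im,(p[0]+r*np.cos(a),p[1]+r*np.sin(a),z)) for a in t])
        return map_coordinates(acc[:,:,2],[q[:,1],q[:,0]],order=1)*1.0-0*0, map_coordinates(acc[:,:,0],[q[:,1],q[:,0]],order=1)
    def cost(p):
        i,o=ringv(p,.0225),ringv(p,.0275)
        # inside: saturated bright blue; outside: differs (table bright red, or darker side)
        k=lambda x:np.hypot((x[0]-ref[0])/40,(x[1]-ref[1])/40).clip(0,1.5)
        return np.mean(k(i))-np.mean(k(o))
    ref=[np.median(x) for x in ringv(g,.008)]
    best=min(((cost((g[0]+dx,g[1]+dy)),g[0]+dx,g[1]+dy) for dx in np.arange(-.008,.0081,.001) for dy in np.arange(-.008,.0081,.001)))
    print(c,z,np.round(best,4))
print(robot.get_state()["clock"])
E
```

```text
top 0.089 [-1.1087  0.52   -0.25  ]
scene 0.089 [-0.8829  0.522  -0.251 ]
top 0.079 [-1.1338  0.55    0.033 ]
scene 0.079 [-0.8943  0.552   0.033 ]
1.2
```

The manual's scale: shifts go in shares of 0.75 m and turns go in shares of 4 rad. Converting my numbers, 0.364 m is 0.4853, 0.358 m is 0.4773, 0.25 rad is 0.0625.

Request:
drive_tool(plan=[[0.04,0.04,-0.0133,0,0,0.0125,1],[0.0933,0.0907,-0.0267,0,0,0.0375,1],[0.1467,0.1427,-0.04,0,0,0.0625,1],[0.2,0.1947,-0.04,0,0,0.0875,1],[0.2533,0.2467,-0.04,0,0,0.1125,1],[0.3067,0.2987,-0.04,0,0,0.1225,1],[0.36,0.3507,-0.04,0,0,0.1225,1],[0.4133,0.4027,-0.04,0,0,0.1225,1],[0.4533,0.4413,-0.04,0,0,0.1225,1],[0.4773,0.464,-0.04,0,0,0.1225,1],[0.4853,0.4733,-0.04,0,0,0.1225,1],[0.4853,0.4733,-0.04,0,0,0.1225,1]])

```text
clock: 2.7
eef_pos: [0.5194, -0.2504, 0.2012]
ee_rot: [-0.0, 0.932, 0.363, -0.0]
force: [-0.9, -0.6, -0.7]
gripper_width: 0.0853
finger_force: 0.0
```

Converted, -0.143 m is -0.1907, 0.001 m is 0.0013.

Request:
drive_tool(plan=[[0.0013,0,-0.0267,0,0,0,1],[0.0013,0,-0.0667,0,0,0,1],[0.0013,0,-0.1067,0,0,0,1],[0.0013,0,-0.14,0,0,0,1],[0.0013,0,-0.1667,0,0,0,1],[0.0013,0,-0.184,0,0,0,1],[0.0013,0,-0.1907,0,0,0,1],[0.0013,0,-0.1907,0,0,0,1]])

```text
clock: 3.7
eef_pos: [0.5206, -0.2507, 0.0585]
ee_rot: [0.0, 0.932, 0.362, 0.0]
force: [-0.4, 0.3, 0.3]
gripper_width: 0.0852
finger_force: 0.0
```

Request:
drive_tool(plan=[[0,0,0,0,0,0,0.7],[0,0,0,0,0,0,0.6],[0,0,0,0,0,0,0.5],[0,0,0,0,0,0,0.4],[0,0,0,0,0,0,0.4],[0,0,0,0,0,0,0.4]], newtons=25)

```text
clock: 4.45
eef_pos: [0.5211, -0.2505, 0.0589]
ee_rot: [0.0, 0.932, 0.362, 0.0]
force: [-0.5, 0.2, 6.3]
gripper_width: 0.0493
finger_force: 25.4
```

```bash
python3 - <<'E'
from h import *
s=snapshot("scene");a=cv2.resize(s["pixels"][90:260,110:290,::-1],None,fx=4,fy=3.5,interpolation=3)
cv2.imwrite('pics/g1.png',np.clip(a*1.5,0,255).astype('uint8'))
st=robot.get_state();print({k:np.round(st[k],3) for k in st})
E
```

```text
{'clock': np.float64(4.5), 'joint_pos': array([ 0.635,  0.639, -0.363,  1.834,  0.325,  0.725, -0.736]), 'dq': array([-0.   , -0.001,  0.001, -0.001,  0.003, -0.001,  0.001]), 'joint_torque': array([-1.9100e-01, -5.8869e+01, -4.2770e+00, -1.6331e+01,  3.3000e-02,
       -2.9300e-01, -5.0000e-03]), 'eef_pos': array([ 0.521, -0.25 ,  0.059]), 'ee_rot': array([0.   , 0.932, 0.362, 0.   ]), 'force': array([-0.948, -0.451,  6.252]), 'moment': array([0.055, 0.19 , 0.006]), 'finger_force': np.float64(25.414), 'gripper_width': np.float64(0.05)}
```

View pics/g1.png

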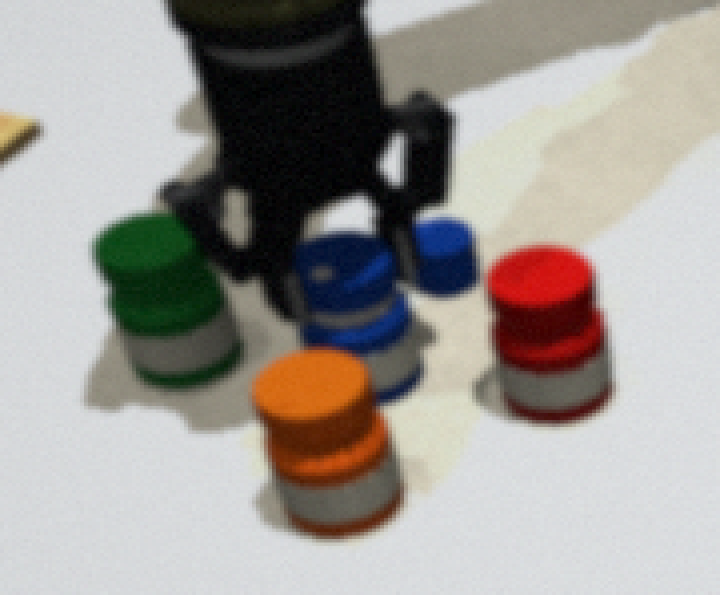

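Gripped on the cap, clear of the neighbours. Next I twist it about 66° anticlockwise.

Converted, 1.15 rad is 0.2875.

Request:
drive_tool(plan=[[0,0,0,0,0,0.0125,0.4],[0,0,0,0,0,0.04,0.4],[0,0,0,0,0,0.07,0.4],[0,0,0,0,0,0.1,0.4],[0,0,0,0,0,0.13,0.4],[0,0,0,0,0,0.16,0.4],[0,0,0,0,0,0.19,0.4],[0,0,0,0,0,0.22,0.4],[0,0,0,0,0,0.25,0.4],[0,0,0,0,0,0.275,0.4],[0,0,0,0,0,0.2875,0.4],[0,0,0,0,0,0.2875,0.4]])

```text
clock: 6.0
eef_pos: [0.5197, -0.2503, 0.0589]
ee_rot: [-0.001, 0.585, 0.811, -0.001]
force: [-4.6, 0.2, 10.1]
gripper_width: 0.0495
finger_force: 25.9
```

```bash
python3 - <<'E'
from h import *
s=snapshot("scene");a=cv2.resize(s["pixels"][90:260,110:290,::-1],None,fx=4,fy=3.5,interpolation=3)
cv2.imwrite('pics/g2.png',np.clip(a*1.5,0,255).astype('uint8'))
st=robot.get_state();print({k:np.round(st[k],3) for k in st})
E
```

```text
{'clock': np.float64(6.05), 'joint_pos': array([ 0.828,  0.702, -0.688,  1.833,  0.593,  0.825,  0.159]), 'dq': array([-0.004, -0.   ,  0.003,  0.003, -0.001, -0.003, -0.005]), 'joint_torque': array([ -0.561, -56.835,  -9.42 , -17.302,   0.41 ,  -1.653,   0.076]), 'eef_pos': array([ 0.52 , -0.25 ,  0.059]), 'ee_rot': array([-0.001,  0.585,  0.811, -0.001]), 'force': array([-4.301,  0.775,  9.082]), 'moment': array([ 0.124,  1.113, -0.034]), 'finger_force': np.float64(25.906), 'gripper_width': np.float64(0.049)}
```

View pics/g2.png

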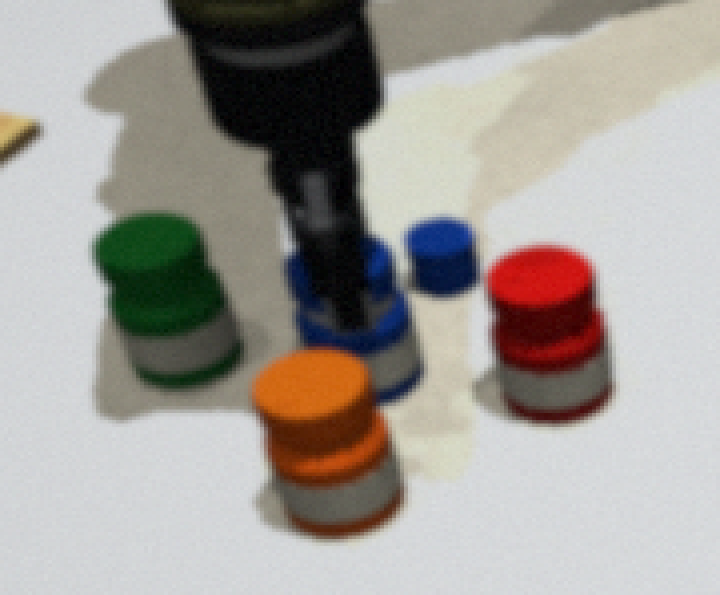

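The jar still stands in place, upright, with the hand turned about 66° on its cap. Next: lift and carry.

Converted, 0.135 m is 0.18, 0.13 m is 0.1733.

Request:
drive_tool(plan=[[0,0,0,0,0,0,0.4],[0,0,0.0067,0,0,0,0.4],[0,0,0.0267,0,0,0,0.4],[0,0,0.0533,0,0,0,0.4],[0,0,0.0867,0,0,0,0.4],[0,0,0.12,0,0,0,0.4],[0,0,0.1533,0,0,0,0.4],[0,0,0.1733,0,0,0,0.4],[0,0,0.18,0,0,0,0.4],[0,0,0.18,0,0,0,0.4]], newtons=40)

```text
clock: 7.3
eef_pos: [0.5205, -0.2503, 0.193]
ee_rot: [-0.0, 0.585, 0.811, -0.0]
force: [-0.4, -0.3, -2.2]
gripper_width: 0.0488
finger_force: 41.8
```

Converted, 0.429 m is 0.572, 0.415 m is 0.5533.

Request:
drive_tool(plan=[[0,0.0133,0,0,0,0,0.4],[-0.0027,0.0467,0,0,0,0,0.4],[-0.0053,0.1,0,0,0,0,0.4],[-0.0093,0.16,0,0,0,0,0.4],[-0.0133,0.22,0,0,0,0,0.4],[-0.0173,0.28,0,0,0,0,0.4],[-0.0213,0.34,0,0,0,0,0.4],[-0.024,0.4,0,0,0,0,0.4],[-0.028,0.46,0,0,0,0,0.4],[-0.0307,0.5133,0,0,0,0,0.4],[-0.0333,0.5533,0,0,0,0,0.4],[-0.0347,0.572,0,0,0,0,0.4]])

```text
clock: 8.8
eef_pos: [0.4936, 0.1811, 0.1929]
ee_rot: [-0.001, 0.584, 0.812, -0.0]
force: [0.7, -0.7, -1.4]
gripper_width: 0.049
finger_force: 41.9
```

Request:
drive_tool(plan=[[0,0,0,0,0,0,0.4],[0,0,0,0,0,0,0.4]])

```text
clock: 9.05
eef_pos: [0.4948, 0.1771, 0.1929]
ee_rot: [0.0, 0.586, 0.811, -0.001]
force: [-0.8, 0.1, -2.0]
gripper_width: 0.0492
finger_force: 41.9
```

```bash
python3 - <<'E'
from h import *
s=snapshot("scene");t=snapshot("top")
a=cv2.resize(s["pixels"][60:270,300:500,::-1],(400,420),interpolation=3);b=cv2.resize(t["pixels"][100:310,120:320,::-1],(400,420),interpolation=3)
cv2.imwrite('pics/g3.png',np.clip(np.hstack([a,b])*1.5,0,255).astype('uint8'))
E
```

```text
(no output)
```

View pics/g3.png

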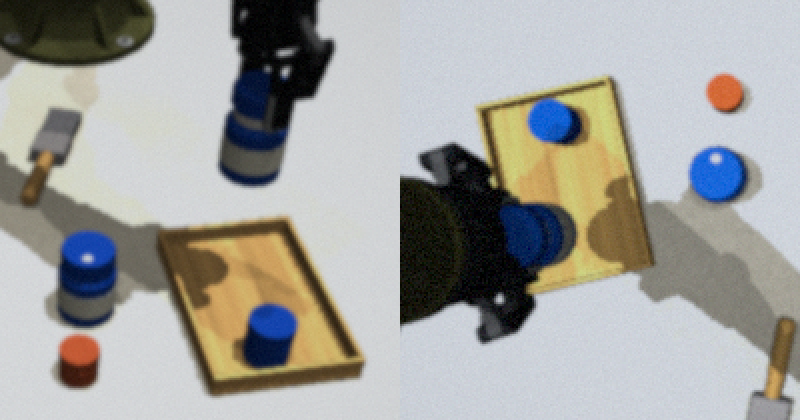

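Jar held upright over the free half of the tray (right panel about 540,232). I lower it slowly.

Converted, -0.127 m is -0.1693, -0.126 m is -0.168.

Request:
drive_tool(plan=[[0,0,-0.0133,0,0,0,0.4],[0,0,-0.04,0,0,0,0.4],[0,0,-0.0733,0,0,0,0.4],[0,0,-0.1067,0,0,0,0.4],[0,0,-0.1333,0,0,0,0.4],[0,0,-0.1507,0,0,0,0.4],[0,0,-0.16,0,0,0,0.4],[0,0,-0.164,0,0,0,0.4],[0,0,-0.1667,0,0,0,0.4],[0,0,-0.168,0,0,0,0.4],[0,0,-0.1693,0,0,0,0.4],[0,0,-0.1693,0,0,0,0.4]])

```text
clock: 10.65
eef_pos: [0.4947, 0.1787, 0.0664]
ee_rot: [0.0, 0.585, 0.811, 0.0]
force: [-0.8, -0.6, -2.0]
gripper_width: 0.0488
finger_force: 41.9
```

Converted, -0.001 m is -0.0013, -0.0005 m is -0.0007.

Request:
drive_tool(plan=[[0,0,-0.0007,0,0,0,0.4],[0,0,-0.0013,0,0,0,0.4],[0,0,-0.0013,0,0,0,0.4]])

```text
clock: 11.02
eef_pos: [0.4947, 0.1787, 0.0653]
ee_rot: [-0.0, 0.585, 0.811, -0.0]
force: [-0.2, 0.2, -2.5]
gripper_width: 0.049
finger_force: 41.9
```

Converted, -0.001 m is -0.0013, -0.0005 m is -0.0007.

Request:
drive_tool(plan=[[0,0,-0.0007,0,0,0,0.4],[0,0,-0.0013,0,0,0,0.4],[0,0,-0.0013,0,0,0,0.4]])

```text
clock: 11.4
eef_pos: [0.4947, 0.1787, 0.0643]
ee_rot: [-0.0, 0.585, 0.811, -0.0]
force: [-0.5, 0.1, -2.3]
gripper_width: 0.0489
finger_force: 41.9
```

Converted, -0.001 m is -0.0013, -0.0005 m is -0.0007.

Request:
drive_tool(plan=[[0,0,-0.0007,0,0,0,0.4],[0,0,-0.0013,0,0,0,0.4],[0,0,-0.0013,0,0,0,0.4]])

```text
clock: 11.78
eef_pos: [0.4948, 0.1788, 0.064]
ee_rot: [0.0, 0.585, 0.811, 0.0]
force: [-1.1, -0.7, 7.1]
gripper_width: 0.0489
finger_force: 42.8
```

Contact (force z went from -2 to +7 N). Release and back off.

Converted, 0.15 m is 0.2, 0.14 m is 0.1867.

Request:
drive_tool(plan=[[0,0,0,0,0,0,0.7],[0,0,0,0,0,0,0.85],[0,0,0,0,0,0,1],[0,0,0,0,0,0,1],[0,0,0,0,0,0,1],[0,0,0.0133,0,0,0,1],[0,0,0.04,0,0,0,1],[0,0,0.08,0,0,0,1],[0,0,0.12,0,0,0,1],[0,0,0.16,0,0,0,1],[0,0,0.1867,0,0,0,1],[0,0,0.2,0,0,0,1]])

```text
clock: 13.28
eef_pos: [0.4949, 0.179, 0.2149]
ee_rot: [0.001, 0.585, 0.811, 0.001]
force: [-0.2, -0.7, 0.1]
gripper_width: 0.0854
finger_force: 0.0
```

Request:
drive_tool(plan=[[0,-0.0267,0.0133,0,0,0,1],[0,-0.0667,0.0133,0,0,0,1],[0,-0.12,0.0133,0,0,0,1],[0,-0.1733,0.0133,0,0,0,1],[0,-0.2267,0.0133,0,0,0,1],[0,-0.28,0.0133,0,0,0,1],[0,-0.32,0.0133,0,0,0,1],[0,-0.3467,0.0133,0,0,0,1],[0,-0.3467,0.0133,0,0,0,1]])

```text
clock: 14.4
eef_pos: [0.4943, -0.0828, 0.2228]
ee_rot: [-0.0, 0.586, 0.81, -0.0]
force: [0.5, -0.2, 0.3]
gripper_width: 0.0854
finger_force: 0.0
```

```bash
python3 - <<'E'
from h import *
s=snapshot("scene");t=snapshot("top")
a=cv2.resize(s["pixels"][130:270,110:500,::-1],(780,280),interpolation=3);b=cv2.resize(t["pixels"][120:260,130:520,::-1],(780,280),interpolation=3)
cv2.imwrite('pics/g4.png',np.clip(np.vstack([a,b])*1.5,0,255).astype('uint8'))
E
```

```text
(no output)
```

View pics/g4.png

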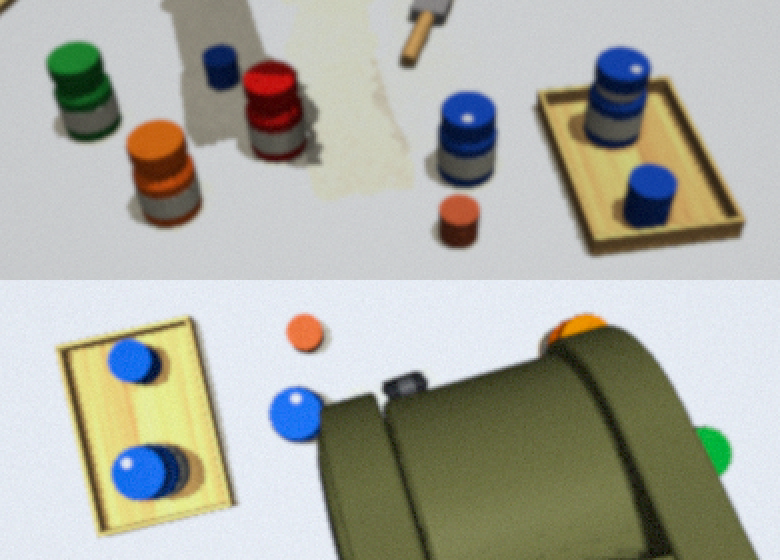

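Scene panel: the loose jar stands upright at the tray's free end (618,95), and the tight jar and look-alikes are in their places. Top panel: the cap dot has turned from about -20° to about 56°, so the cap moved with the twist.

```bash
python3 -c "
from station import robot; print(robot.close_job())"
```

```text
the job is handed in; nothing more can be done
None
```

I test-twisted the loose jar's cap about 66° anticlockwise where the jar stood, then set the jar down upright in the tray's free half. The tight jar was left untouched, and the job is handed in.

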